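Feel out and level a tilted carving stage

ROBOT

A 6-joint arm with a two-finger parallel gripper is mounted at the origin on the work surface. World frame = base frame: x ahead of the robot, y to its left, z up, the work surface at z = 0. Lengths are in mm, angles in rad, forces in N, time in s.
With the tool pointing down it reaches from about 325 to 900 mm from the base axis. Payload 6.1 kg.
Tool frame: the origin (TCP) lies on the centre line of the jaws, within the pads' length; the fingertips stand 25 mm ahead of it and the grasp point (between the pads) lies 6 mm ahead of it; z points along the fingers, y is the line along which they close (so a half turn about z gives the same grasp; the last joint's range is limited). The gripper opens to 85 mm and grips with 20 to 120 N. Pads are 22 mm wide; open, the fingers measure 114 mm over their backs; the gripper's body (76 mm by 85 mm) begins 54 mm behind the grasp point. The pads swing forward as they close: fully open they stand 13 mm farther back than shut.
Start: joints at [-1.353, 0.22, 1.526, -0, 1.395, -0.126], TCP at [210.66, -588.42, 256.3] pointing down, gripper open.
Joint ranges: [-2.98, 2.98], [-0.91, 2.08], [0.09, 2.57], [-1.24, 4.39], [0.2, 2.65], [-2.68, 2.68]. Speed limits (rad/s): [2.57, 2.57, 3.01, 3.14, 3.14, 3.14].

INTERFACE

Orientations are given as a unit quaternion [x, y, z, w].
In Python, from rig import manip, eyes, ticket gives the robot as it stands. The module is installed in compiled form; this text tells all that it offers.
- The arm moves only by the tool move_arm, never from a script. Its argument "series" is a list of rows, each a list of 5 numbers: the closure, from 0 (fully open) to 1 (shut), then the shift along the world's x, y, z normalised to -1 to 1, where 1 is 0.4 m, then the turn about the world's z normalised to -1 to 1, where 1 is 60 degrees. In form: [[gripper, x, y, z, twist], ...]. A call has 1 to 12 rows; each row shifts and turns the commanded pose from where the row before left it; what a row does not reach is not made up. A row lasts 1/8 s, in which the tool goes at most 62.5 mm and 10.7 degrees, less where a joint would pass 70% of its speed; a pose out of reach is approached as far as the arm can. A call with a number of a shift or a turn outside -1 to 1 is refused whole. A call with a gripper value outside its range is refused whole. The fingers move at their own pace and stop on an object; "squeeze" is the grip in N (left out, the last holds). Time passes only in rows, so rows that do not move let the fingers close. It gives the time, the measured TCP pose, the force, the opening and the grip force at its end, in the units of the state.
- manip.sense(): the state, without advancing time (a new reading comes with each control period).
- eyes.get_image(name): name is "scene" or "top"; returns a dict with "image" (420x560x3 uint8, blue, green, red), "K" (3x3 intrinsics, pixels), "pose" (4x4, takes a point from camera to world coordinates). Camera axes: x right, y down, z forward; pixel columns grow to the right and rows downward; lengths in mm; the calibration is good to about 2 mm. A picture is of the moment at which its call begins. There is no depth.
- ticket.close_job(): hands the job in; it is judged then, once.
The state is a dict: "time": time; "joint_pos": joint angles; "dq": joint speeds; "joint_torque": joint torques, N m; "ee_pos": TCP position; "tcp_rot": TCP orientation; "force": force on the tool from outside, world axes, zero at the start; "torque": the same for the moment, N m; "opening": finger opening in mm; "gripper_force": force on a finger pad.
Only numpy, scipy, OpenCV 4.12 (cv2) and the standard library are available. Lean on these libraries where they do the work, as an engineer would, in place of code of your own. Each camera call takes 0.05 s, during which the arm holds its last target. There are 200 camera calls.

TASK

The deck of the carving stand has been knocked out of level. Take the red-handled spring probe from its block, touch its tip to the marked dots on the deck to feel which side is high, and press the high spots down with the tip until the deck is level, never pushing harder than 20 N and never touching the stand with anything but the probe. Then stand the probe upright in its block again, let go, and leave everything else where it is.

Things in the scene. Friction and masses are not known exactly. Their poses are not given: they have to be found in the camera images.
- stand: Carving stand fixed to the bench: round dark steel foot 124 mm across, steel column, and on a friction joint a square pine deck 160 x 160 x 18 mm. Origin: centre of the foot's underside, on the bench; z up, x and y along the deck's sides. This is the foot's pose: it tells nothing of the deck's tilt. The deck starts tilted 3.5 to 6 degrees in an unknown direction and stays as it is left.
- face_mid (a point): Purple dot, 18 mm across, in the middle of the deck's top face. The height given is nominal (110 mm): the true one is 100 to 120 mm above the bench, as the column is locked at an unknown height. The deck pivots 18 mm below this dot, so the dot is not moved by the tilt (within 2 mm sideways, 0.2 mm in height): it has a level deck's height. The deck is rigid here.
- dot_px (a point): Dark dot, 18 mm across, 65 mm from the purple dot towards the stand's +x. Point given as for a level deck at nominal height; the true dot is higher or lower by the tilt. Pressing down on a dark dot turns the deck about one axis only (here the stand's y) against friction, without spring: it starts to give at about 9 N and does not move under 5 N or less.
- dot_mx (a point): Dark dot like dot_px, on the opposite side (-x): it is as much higher as that one is lower.
- dot_py (a point): Dark dot like dot_px, towards the stand's +y; pressing here turns the deck about the stand's x only.
- dot_my (a point): Dark dot like dot_py, on the opposite side (-y): it is as much higher as that one is lower.
- probe_grip (a point): Middle of the probe's handle: red, square, 26 x 26 mm, 75 mm tall; below it a steel pin 9 mm thick, 50 mm long, with a round 11 mm tip, sprung: it gives 1 mm per 4 N (8 mm at most) and springs back. About 0.13 kg. z points up along the probe, x and y are square to the handle's sides. Unloaded, the tip's end is 87.5 mm below this point; the handle's underside is 37.5 mm below. It starts in its block, tip down.
- holder_top (a point): Middle of the mouth of the hole in the probe's block: dark wooden block 90 x 90 x 58 mm fixed to the bench, with one upright round hole 17 mm in diameter, 56 mm deep, chamfered 4 mm. Origin on the top face, 58 mm above the bench; z up, x and y along its sides. With the probe home its handle rests on the top, so the middle of the handle is 37.5 mm above this point.
- wheel1: bystander: small pine toy wheel, 44 mm across, 14 mm thick, lying flat; origin at the centre of its underside
- wheel2: bystander: another such wheel
- wheel3: bystander: another such wheel
- purple_disc: bystander: purple painted wooden disc, 150 mm across, 22 mm thick, lying flat; origin at the centre of its underside
- mallet: bystander: hammer lying on the bench, along its own x
- glue: bystander: white glue bottle, 60 mm across, 160 mm tall, standing; origin at the centre of its underside
- offcut1: bystander: pine board offcut 200 x 65 x 20 mm, lying flat; origin at the centre of its underside
- offcut2: bystander: plywood offcut 120 x 50 x 35 mm, lying flat; origin at the centre of its underside
Not all that is in view belongs to the job. Leave any blue or turquoise look-alike of the part that bears probe_grip alone.

How it is judged:
By the outcome, as a careful person would: the job done as asked, in the order asked, and still so for the second after the job is handed in, with the robot touching nothing.
It also fails if it takes over 72 s, if anything falls off the work surface, if the arm or the gripper's body presses on something with over 40 N, if the wrist force passes 120 N, or if a joint passes its speed limit or range.

## Working session

There is one attempt and no reset: what is moved stays moved. The work goes in short steps, Python scripts to look and compute and a tool call to move; the robot and the scene stay as the last step left them, time stands still between calls to the robot, and variables do not carry over. Pictures are saved under pics/ and viewed, at most 10 in all, crops included, and the job is handed in when it is done.

Besides the shell and the picture viewer there is one more tool, called after "Request:" by a JSON object that holds its "method" and its "body". move_arm: Moves the arm, as the interface text tells. Its arguments: {"type":"object","properties":{"series":{"type":"array","items":{"type":"array","items":{"type":"number","minimum":-1,"maximum":1}}},"squeeze":{"type":"number"}},"required":["series"]}

```bash
mkdir -p pics
python3 - <<'E'
from rig import manip, eyes
import cv2, numpy as np
for n in("scene","top"):
    d=eyes.get_image(n); cv2.imwrite(f"pics/{n}0.png",d["image"]); np.savez(f"{n}0.npz",**d)
    print(n,d["K"].tolist(),np.round(d["pose"],4).tolist())
print(manip.sense())
E
```

```text
scene [[417.8828509309287, 0.0, 284.8456035687959], [0.0, 417.8828509309287, 204.44738828531914], [0.0, 0.0, 1.0]] [[0.843, 0.4421, -0.3064, 878.943], [0.5378, -0.7021, 0.4667, -492.1166], [-0.0088, -0.5583, -0.8296, 977.8277], [0.0, 0.0, 0.0, 1.0]]
top [[506.1073528788408, 0.0, 279.87707684244754], [0.0, 506.1073528788408, 209.18387305756968], [0.0, 0.0, 1.0]] [[0.0142, -0.9932, 0.116, 426.1588], [-0.9999, -0.0136, 0.0057, -8.6776], [-0.0041, -0.116, -0.9932, 1376.156], [0.0, 0.0, 0.0, 1.0]]
{'time': 0.1, 'joint_pos': array([-1.35311393e+00,  2.21154897e-01,  1.52747967e+00, -5.53536866e-06,
        1.39469332e+00, -1.26113682e-01]), 'dq': array([ 1.10791767e-03, -2.58369258e-03, -1.47854717e-03, -1.13187253e-03,
        5.06644995e-05, -5.01638279e-04]), 'joint_torque': array([ 1.34985083e-03, -4.98241782e+01, -3.90545082e+01, -1.77604315e-04,
        5.64244314e-03,  2.33420570e-05]), 'ee_pos': array([ 210.54454594, -587.94783956,  255.31287997]), 'tcp_rot': array([ 9.85261423e-01,  1.71053137e-01, -4.24309862e-05, -8.66582559e-04]), 'force': array([-0.01293363,  0.57042209,  0.48256037]), 'torque': array([0.0113724 , 0.01123308, 0.00531169]), 'gripper_force': 0.0, 'opening': 85.3166375659536}
```

View pics/scene0.png

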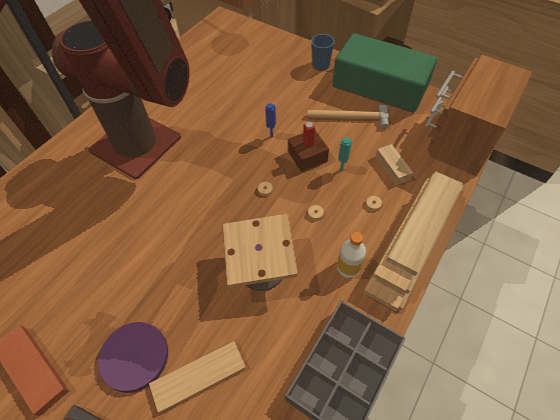

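View pics/top0.png

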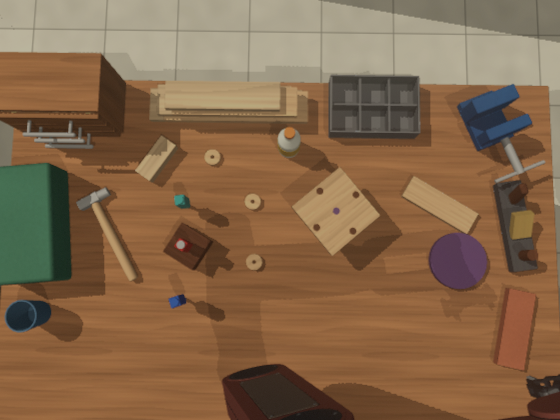

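The scene view shows the red probe in its dark block at (309,133), with the blue and teal look-alikes at (270,115) and (345,150). The deck is centred at (258,247). In the top view the probe is at (183,244) and the deck centre at (336,211), with dark dots at about (320,191), (356,195), (353,231) and (317,227).

```bash
cat > h.py <<'E'
import numpy as np, cv2
def load(n,k=0): return np.load(f"{n}{k}.npz")
def ray(d,uv):
    r=d["pose"][:3,:3]@np.linalg.solve(d["K"],[uv[0],uv[1],1.]); return d["pose"][:3,3],r/np.linalg.norm(r)
def plane(d,uv,z):
    o,r=ray(d,uv); return o+r*(z-o[2])/r[2]
def tri(d1,p1,d2,p2):
    A=np.zeros((3,3));b=np.zeros(3);P=[ray(d1,p1),ray(d2,p2)]
    for o,r in P:
        M=np.eye(3)-np.outer(r,r);A+=M;b+=M@o
    x=np.linalg.solve(A,b); return x,[round(float(np.linalg.norm((np.eye(3)-np.outer(r,r))@(x-o))),2) for o,r in P]
def project(d,x):
    p=d["K"]@(d["pose"][:3,:3].T@(np.asarray(x)-d["pose"][:3,3])); return p[:2]/p[2]
def blobs(m,lo,hi):
    n,l,s,c=cv2.connectedComponentsWithStats(m.astype(np.uint8)); return [(np.round(c[i],2).tolist(),int(s[i,4]),s[i,:4].tolist()) for i in range(1,n) if lo<=s[i,4]<=hi]
E
python3 - <<'E'
from h import *
for n,(x0,x1,y0,y1),rb in(("top",(290,385,165,260),(155,215,215,275)),("scene",(215,300,210,285),(285,335,115,175))):
    d=load(n); im=d["image"]; g=im[y0:y1,x0:x1].astype(int); gr=g.mean(2)
    print(n,"dark/purple",[( [b[0][0]+x0,b[0][1]+y0],b[1], ) for b in blobs(gr<95,8,150)])
    hsv=cv2.cvtColor(im,cv2.COLOR_BGR2HSV)
    a,b_,c,e=rb
    h=hsv[c:e,a:b_]; m=((h[...,0]<8)|(h[...,0]>172))&(h[...,1]>150)&(h[...,2]>75)
    print("red",[([q[0][0]+a,q[0][1]+c],q[1],q[2]) for q in blobs(m,8,900)])
t=load("top")["image"];s=load("scene")["image"]
A=cv2.resize(t[215:275,150:220],None,fx=6,fy=6,interpolation=cv2.INTER_CUBIC)[:360,:400]
B=cv2.resize(s[115:175,280:345],None,fx=6,fy=6,interpolation=cv2.INTER_CUBIC)[:360,:390]
cv2.imwrite("pics/z.png",np.hstack([A,B]))
E
```

```text
top dark/purple [([319.5, 190.5], 32), ([355.57, 194.17000000000002], 30), ([293.31, 200.07999999999998], 26), ([294.33, 212.0], 24), ([335.96, 210.39], 23), ([316.3, 226.91], 33), ([352.5, 230.5], 32)]
red [([183.64, 245.77], 95, [19, 23, 18, 14])]
scene dark/purple [([237.6, 215.82], 62), ([252.86, 214.54], 28), ([255.28, 223.17], 29), ([218.97, 234.35], 37), ([222.5, 238.82999999999998], 12), ([285.71, 242.47], 34), ([258.4, 247.17000000000002], 30), ([230.61, 251.52], 33), ([297.3, 258.5], 10), ([298.24, 266.05], 21), ([261.15, 272.82], 39)]
red [([308.31, 136.05], 219, [17, 9, 13, 24])]
```

View pics/z.png

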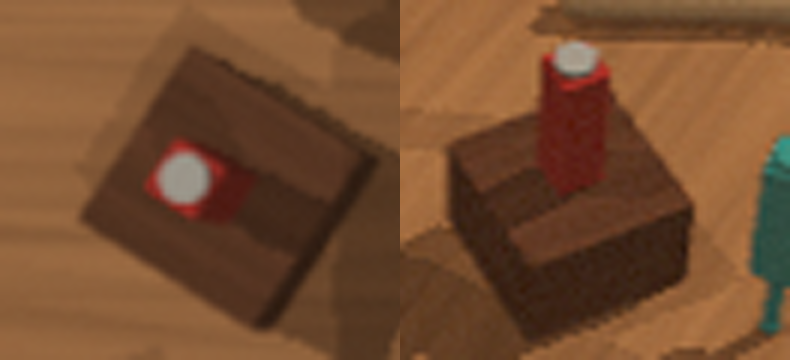

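Composite crop of the probe. Left is the top view, with the grey cap centre near (183,180) and the block's top corners at about (190,47), (362,155), (250,322) and (80,215). Right is the scene view, with the cap near (576,60). The handle's sides run nearly parallel to the block's.

Run:
```python
from h import *
T,S=load("top"),load("scene")
tp=dict(A=(319.5,190.5),B=(355.57,194.17),C=(352.5,230.5),D=(316.3,226.91),P=(335.96,210.39))
sp=[(255.28,223.17),(285.71,242.47),(261.15,272.82),(230.61,251.52),(258.4,247.17)]
for k,v in tp.items():
    q=project(S,plane(T,v,110)); j=np.argmin([np.hypot(*(q-p)) for p in sp]); x,r=tri(T,v,S,sp[j]); print(k,j,np.round(x,1),r,"plane110",np.round(plane(T,v,110),1))
c=lambda u,v:(150+u/6-.42,215+v/6-.42)
cs=(280+176/6-.42,115+60/6-.42)
x,r=tri(T,c(183.5,180),S,cs); print("cap",np.round(x,1),r,"at134",np.round(plane(T,c(183.5,180),134),1))
cor=np.array([plane(T,c(*p),58)[:2] for p in((190,47),(362,155),(250,322),(80,215))]); print("block",cor.round(1).tolist(),cor.mean(0))
e=cor-np.roll(cor,-1,0); print(np.hypot(*e.T),np.degrees(np.arctan2(e[:,1],e[:,0]))%90)
# handle top mask
im=T["image"];h=cv2.cvtColor(im,cv2.COLOR_BGR2HSV)[235:260,168:200];red=((h[...,0]<8)|(h[...,0]>172))&(h[...,1]>150)
top=(red&(h[...,2]>125))|((h[...,1]<70)&(h[...,2]>100))
r=cv2.minAreaRect(np.argwhere(top)[:,::-1].astype(np.float32)); print(r, top.sum())
b=cv2.boxPoints(r)+[168,235]; w=np.array([plane(T,p,133)[:2] for p in b]); e=w-np.roll(w,-1,0); print(w.mean(0),np.hypot(*e.T),np.degrees(np.arctan2(e[:,1],e[:,0]))%90)
```

```text
A 1 [621.5 -99.7 121.9] [0.51, 0.51] plane110 [ 622.9 -100.9  110. ]
B 2 [ 614.4 -191.1  114.8] [0.39, 0.39] plane110 [ 614.8 -192.   110. ]
C 3 [ 522.9 -183.5  111.6] [0.44, 0.44] plane110 [ 522.7 -184.1  110. ]
D 0 [530.1 -92.5 118.2] [0.4, 0.4] plane110 [530.5 -93.4 110. ]
P 4 [ 572.6 -141.5  116.1] [0.6, 0.6] plane110 [ 572.9 -142.6  110. ]
cap [480.8 241.5 137.4] [0.62, 0.62] at134 [480.4 241.8 134. ]
block [[541.7, 256.4], [495.7, 180.0], [423.0, 226.1], [468.0, 301.4]] [482.06983657 240.99787253]
[89.23765235 86.10278535 87.71727781 86.35716869] [58.96194192 57.57380189 59.14339996 58.58704528]
((12.153844833374023, 9.269230842590332), (9.429903030395508, 9.707253456115723), 33.690067291259766) 72
[481.23615507 242.05187907] [23.5817049  23.42390192 23.55166008 23.38138975] [58.03170245 57.53248439 57.92886785 57.60529649]
```

Request:
{"method": "move_arm", "body": {"series": [[0, 0.11, 0.1, 0, 0.053], [0, 0.11, 0.1, 0, 0.053], [0, 0.11, 0.1, 0, 0.053], [0, 0.11, 0.1, 0, 0.053], [0, 0.11, 0.1, 0, 0.053], [0, 0.11, 0.1, 0, 0.053], [0, 0, 0.14, 0, 0.053], [0, 0, 0.14, 0, 0.053], [0, 0, 0.14, 0, 0.053], [0, 0, 0.14, 0, 0.053], [0, 0, 0.14, 0, 0.053], [0, 0, 0.14, 0, 0.053]]}}

```text
time: 1.6
ee_pos: [474.2, -10.6, 256.0]
tcp_rot: [0.875, 0.484, -0.0, -0.0]
force: [1.0, 1.0, -0.2]
opening: 85.5
gripper_force: 0.0
```

Request:
{"method": "move_arm", "body": {"series": [[0, 0.004, 0.127, 0, 0], [0, 0.004, 0.127, 0, 0], [0, 0.004, 0.127, 0, 0], [0, 0.004, 0.127, 0, 0], [0, 0, 0.127, 0, 0], [0, 0, 0, -0.1, 0], [0, 0, 0, -0.1, 0], [0, 0, 0, -0.1, 0], [0, 0, 0, -0.0875, 0], [0, 0, 0, 0, 0]]}}

```text
time: 2.85
ee_pos: [478.1, 240.6, 97.9]
tcp_rot: [0.875, 0.484, -0.004, -0.001]
force: [1.2, 1.2, 0.6]
opening: 85.5
gripper_force: 0.0
```

Request:
{"method": "move_arm", "body": {"series": [[1, 0, 0, 0, 0], [1, 0, 0, 0, 0], [1, 0, 0, 0, 0], [1, 0, 0, 0, 0], [1, 0, 0, 0, 0], [1, 0, 0, 0, 0]], "squeeze": 60}}

```text
time: 3.6
ee_pos: [482.0, 241.9, 102.7]
tcp_rot: [0.875, 0.484, 0.001, 0.0]
force: [-0.8, 0.5, 6.7]
opening: 25.3
gripper_force: 59.4
```

Request:
{"method": "move_arm", "body": {"series": [[1, 0, 0, 0.05, 0], [1, 0, 0, 0.1, 0], [1, 0, 0, 0.1, 0], [1, 0, 0, 0.1, 0], [1, 0, 0, 0.02, 0], [1, 0, 0, 0, 0], [1, 0, 0, 0, 0]]}}

```text
time: 4.47
ee_pos: [479.9, 241.2, 246.9]
tcp_rot: [0.875, 0.484, -0.002, -0.0]
force: [0.3, 0.7, -1.9]
opening: 25.0
gripper_force: 59.6
```

Run:
```python
from rig import eyes,manip
from h import *
o=[]
for n in("scene","top"):
    d=eyes.get_image(n); np.savez(f"{n}1.npz",**d); u,v=project(d,[482,241.7,220]).astype(int)
    o.append(cv2.resize(d["image"][max(v-50,0):max(v-50,0)+110,u-60:u+60],(396,363)))
cv2.imwrite("pics/lift.png",np.hstack(o))
s=manip.sense();print(s["ee_pos"],s["force"],s["torque"],s["opening"])
```

```text
[480.10559836 241.24642105 247.20408964] [ 0.1591382 -0.1752775 -1.6011319] [-0.04264353  0.04708759  0.02197261] 25.378134367293107
```

View pics/lift.png

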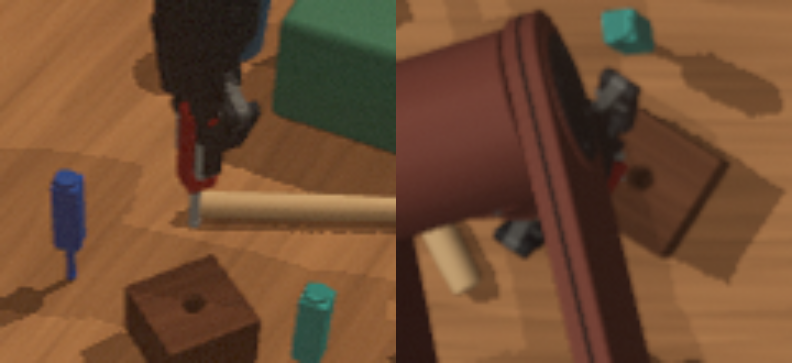

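The probe is out and hangs upright in the jaws. The block's hole is now visible, near (193,303) in the left half and (641,178) in the right half, and both look-alikes are untouched.

Request:
{"method": "move_arm", "body": {"series": [[1, 0.033, -0.137, 0, 0], [1, 0.033, -0.137, 0, 0], [1, 0.033, -0.137, 0, 0], [1, 0.033, -0.137, 0, 0], [1, 0.033, -0.137, 0, 0], [1, 0.033, -0.137, 0, 0], [1, 0.031, -0.136, 0, 0], [1, 0, 0, -0.05, 0], [1, 0, 0, 0, 0], [1, 0, 0, 0, 0]]}}

```text
time: 5.82
ee_pos: [572.3, -140.3, 228.7]
tcp_rot: [0.875, 0.484, -0.0, -0.001]
force: [-0.2, 0.2, -1.6]
opening: 25.3
gripper_force: 59.9
```

Run:
```python
from rig import eyes,manip
from h import *
# hole from pictures taken at lift
T,S=load("top",1),load("scene",1)
def org(d):
    u,v=project(d,[482,241.7,220]).astype(int); return u-60,max(v-50,0)
for n,d,p in(("scene",S,(193,303)),("top",T,(641-396,178))):
    o=org(d); c=(o[0]+p[0]/3.3-.35,o[1]+p[1]/3.3-.35); g=d["image"].mean(2)[int(c[1])-6:int(c[1])+7,int(c[0])-6:int(c[0])+7]
    m=g<np.percentile(g,12); b=sorted(blobs(m,4,200),key=lambda q:-q[1])[0]; cc=[int(c[0])-6+b[0][0],int(c[1])-6+b[0][1]]
    print(n,np.round(c,1),np.round(cc,1),b[1],"world58",plane(d,c,58).round(1),plane(d,cc,58).round(1))
o=[]
for n in("scene","top"):
    d=eyes.get_image(n); np.savez(f"{n}2.npz",**d); u,v=project(d,[572,-141,120]).astype(int)
    o.append(cv2.resize(d["image"][v-55:v+55,u-60:u+60],(396,363)))
cv2.imwrite("pics/mid.png",np.hstack(o))
s=manip.sense();print(s["ee_pos"],s["force"],s["tcp_rot"])
```

```text
scene [308.1 143.5] [308.4 144.1] 21 world58 [480.9 244.   58. ] [482.9 242.2  58. ]
top [185.9 245.6] [185.7 245.8] 20 world58 [481.3 242.1  58. ] [480.8 242.6  58. ]
[ 572.8980053  -140.41863848  229.84584464] [ 0.22070173 -0.10871989 -1.60005429] [8.74792660e-01 4.84497354e-01 2.61028643e-04 2.21049219e-04]
```

View pics/mid.png

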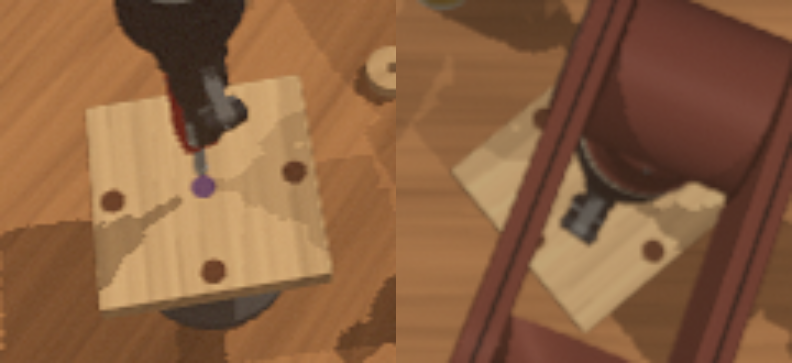

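The tip hangs right above the purple dot at (203,187), and no part of the gripper is near the deck. Next is feeling the height, starting with purple.

Request:
{"method": "move_arm", "body": {"series": [[1, 0, 0, -0.015, 0], [1, 0, 0, -0.015, 0], [1, 0, 0, -0.005, 0], [1, 0, 0, -0.0025, 0], [1, 0, 0, 0, 0], [1, 0, 0, 0, 0]]}}

```text
time: 6.68
ee_pos: [572.7, -141.7, 214.5]
tcp_rot: [0.875, 0.484, 0.0, 0.0]
force: [0.0, -0.4, -1.2]
opening: 25.6
gripper_force: 59.9
```

Request:
{"method": "move_arm", "body": {"series": [[1, 0, 0, -0.0025, 0], [1, 0, 0, -0.0025, 0], [1, 0, 0, 0, 0], [1, 0, 0, 0, 0]]}}

```text
time: 7.18
ee_pos: [572.6, -141.6, 212.3]
tcp_rot: [0.875, 0.484, -0.0, -0.0]
force: [-0.2, -0.5, -0.9]
opening: 25.3
gripper_force: 59.9
```

Request:
{"method": "move_arm", "body": {"series": [[1, 0, 0, -0.0025, 0], [1, 0, 0, 0, 0], [1, 0, 0, 0, 0]]}}

```text
time: 7.55
ee_pos: [572.6, -141.6, 211.3]
tcp_rot: [0.875, 0.484, -0.0, -0.0]
force: [0.4, 0.7, -1.9]
opening: 25.3
gripper_force: 59.9
```

Request:
{"method": "move_arm", "body": {"series": [[1, 0, 0, -0.0025, 0], [1, 0, 0, 0, 0], [1, 0, 0, 0, 0]]}}

```text
time: 7.92
ee_pos: [572.6, -141.6, 210.3]
tcp_rot: [0.875, 0.484, -0.0, -0.0]
force: [0.5, 0.7, -2.4]
opening: 25.1
gripper_force: 59.9
```

Request:
{"method": "move_arm", "body": {"series": [[1, 0, 0, -0.0025, 0], [1, 0, 0, 0, 0], [1, 0, 0, 0, 0]]}}

```text
time: 8.3
ee_pos: [572.6, -141.6, 209.3]
tcp_rot: [0.875, 0.484, -0.0, -0.0]
force: [0.2, -0.6, -2.8]
opening: 25.4
gripper_force: 59.9
```

Request:
{"method": "move_arm", "body": {"series": [[1, 0, 0, -0.0025, 0], [1, 0, 0, 0, 0], [1, 0, 0, 0, 0]]}}

```text
time: 8.68
ee_pos: [572.6, -141.6, 208.3]
tcp_rot: [0.875, 0.484, -0.0, -0.0]
force: [-0.1, -1.0, -1.8]
opening: 25.5
gripper_force: 59.9
```

Request:
{"method": "move_arm", "body": {"series": [[1, 0, 0, -0.0025, 0], [1, 0, 0, 0, 0], [1, 0, 0, 0, 0]]}}

```text
time: 9.05
ee_pos: [572.7, -141.7, 207.4]
tcp_rot: [0.875, 0.484, 0.0, 0.0]
force: [-0.0, -0.5, -1.2]
opening: 25.3
gripper_force: 59.9
```

Request:
{"method": "move_arm", "body": {"series": [[1, 0, 0, -0.0025, 0], [1, 0, 0, 0, 0], [1, 0, 0, 0, 0]]}}

```text
time: 9.43
ee_pos: [572.8, -141.7, 206.6]
tcp_rot: [0.875, 0.484, 0.0, 0.0]
force: [-0.3, 1.0, 1.5]
opening: 25.4
gripper_force: 60.2
```

Request:
{"method": "move_arm", "body": {"series": [[1, 0, 0, -0.0025, 0], [1, 0, 0, 0, 0], [1, 0, 0, 0, 0]]}}

```text
time: 9.8
ee_pos: [572.8, -141.7, 205.7]
tcp_rot: [0.875, 0.484, 0.0, 0.0]
force: [-1.5, 0.9, 4.3]
opening: 25.3
gripper_force: 60.5
```

Request:
{"method": "move_arm", "body": {"series": [[1, 0, 0, -0.0025, 0], [1, 0, 0, 0, 0], [1, 0, 0, 0, 0]]}}

```text
time: 10.18
ee_pos: [572.9, -141.7, 205.0]
tcp_rot: [0.875, 0.484, 0.0, 0.0]
force: [-1.7, 0.8, 8.0]
opening: 25.2
gripper_force: 60.9
```

Request:
{"method": "move_arm", "body": {"series": [[1, 0, 0, 0.044, 0], [1, 0.061, 0.052, 0, 0], [1, 0.061, 0.052, 0, 0], [1, 0, 0, -0.02, 0], [1, 0, 0, 0, 0], [1, 0, 0, 0, 0]]}}

```text
time: 10.92
ee_pos: [620.8, -100.6, 213.6]
tcp_rot: [0.875, 0.483, -0.0, -0.0]
force: [0.3, 0.6, -1.5]
opening: 25.6
gripper_force: 59.8
```

Request:
{"method": "move_arm", "body": {"series": [[1, 0, 0, -0.002, 0], [1, 0, 0, 0, 0], [1, 0, 0, 0, 0]]}}

```text
time: 11.3
ee_pos: [621.4, -100.2, 213.3]
tcp_rot: [0.875, 0.484, 0.0, 0.0]
force: [0.7, 0.1, -1.8]
opening: 25.5
gripper_force: 59.8
```

Request:
{"method": "move_arm", "body": {"series": [[1, 0, 0, -0.002, 0], [1, 0, 0, 0, 0], [1, 0, 0, 0, 0]]}}

```text
time: 11.68
ee_pos: [621.4, -100.0, 212.3]
tcp_rot: [0.875, 0.484, -0.0, -0.0]
force: [-1.1, 0.2, -1.2]
opening: 25.4
gripper_force: 59.8
```

Request:
{"method": "move_arm", "body": {"series": [[1, 0, 0, -0.001, 0], [1, 0, 0, 0, 0], [1, 0, 0, 0, 0]]}}

```text
time: 12.05
ee_pos: [621.5, -100.0, 212.0]
tcp_rot: [0.875, 0.484, 0.0, 0.0]
force: [-0.2, -0.3, -0.5]
opening: 25.3
gripper_force: 59.8
```

Request:
{"method": "move_arm", "body": {"series": [[1, 0, 0, -0.0015, 0], [1, 0, 0, 0, 0], [1, 0, 0, 0, 0]]}}

```text
time: 12.42
ee_pos: [621.5, -100.0, 211.5]
tcp_rot: [0.875, 0.484, 0.0, 0.0]
force: [-0.1, -0.5, -0.3]
opening: 25.3
gripper_force: 59.9
```

```bash
python3 -c "
from rig import manip
s=manip.sense();print(s['ee_pos'],s['force'])"
```

```text
[621.54437223 -99.99916923 211.48071305] [-0.13322594 -0.54456085 -0.30036903]
```

Request:
{"method": "move_arm", "body": {"series": [[1, 0, 0, -0.001, 0], [1, 0, 0, 0, 0], [1, 0, 0, 0, 0]]}}

```text
time: 12.8
ee_pos: [621.5, -100.0, 211.1]
tcp_rot: [0.875, 0.484, 0.0, 0.0]
force: [0.7, 1.1, 1.8]
opening: 25.1
gripper_force: 60.0
```

Request:
{"method": "move_arm", "body": {"series": [[1, 0, 0, -0.001, 0], [1, 0, 0, 0, 0], [1, 0, 0, 0, 0]]}}

```text
time: 13.18
ee_pos: [621.6, -100.0, 210.7]
tcp_rot: [0.875, 0.484, 0.0, 0.0]
force: [0.8, 0.8, 1.6]
opening: 25.5
gripper_force: 60.1
```

Request:
{"method": "move_arm", "body": {"series": [[1, 0, 0, 0.029, 0], [1, -0.082, -0.07, 0, 0], [1, -0.082, -0.07, 0, 0], [1, -0.082, -0.07, 0, 0], [1, 0, 0, -0.025, 0], [1, 0, 0, -0.02, 0], [1, 0, 0, 0, 0], [1, 0, 0, 0, 0]]}}

```text
time: 14.18
ee_pos: [523.6, -183.4, 204.0]
tcp_rot: [0.875, 0.484, -0.0, -0.0]
force: [-0.6, -0.1, -0.4]
opening: 25.2
gripper_force: 59.8
```

Request:
{"method": "move_arm", "body": {"series": [[1, 0, 0, -0.003, 0], [1, 0, 0, 0, 0], [1, 0, 0, 0, 0]]}}

```text
time: 14.55
ee_pos: [523.2, -184.0, 203.0]
tcp_rot: [0.875, 0.484, 0.0, 0.0]
force: [0.6, -0.8, -1.2]
opening: 25.3
gripper_force: 59.8
```

Request:
{"method": "move_arm", "body": {"series": [[1, 0, 0, -0.001, 0], [1, 0, 0, 0, 0], [1, 0, 0, 0, 0]]}}

```text
time: 14.92
ee_pos: [523.1, -184.1, 202.6]
tcp_rot: [0.875, 0.484, 0.0, 0.0]
force: [0.4, -0.0, -0.6]
opening: 25.2
gripper_force: 59.8
```

Probably just touching; a little more to confirm.

Request:
{"method": "move_arm", "body": {"series": [[1, 0, 0, -0.0015, 0], [1, 0, 0, 0, 0], [1, 0, 0, 0, 0]]}}

```text
time: 15.3
ee_pos: [523.1, -184.1, 202.0]
tcp_rot: [0.875, 0.484, 0.0, 0.0]
force: [-0.1, 0.0, -0.7]
opening: 25.5
gripper_force: 59.9
```

Request:
{"method": "move_arm", "body": {"series": [[1, 0, 0, -0.001, 0], [1, 0, 0, 0, 0], [1, 0, 0, 0, 0]]}}

```text
time: 15.68
ee_pos: [523.1, -184.1, 201.7]
tcp_rot: [0.875, 0.484, 0.0, 0.0]
force: [0.1, -0.0, 0.9]
opening: 25.2
gripper_force: 60.0
```

Request:
{"method": "move_arm", "body": {"series": [[1, 0, 0, 0.027, 0], [1, 0.114, -0.009, 0, 0], [1, 0.114, -0.009, 0, 0], [1, 0, 0, -0.015, 0], [1, 0, 0, 0, 0], [1, 0, 0, 0, 0]]}}

```text
time: 16.42
ee_pos: [613.4, -191.1, 206.5]
tcp_rot: [0.875, 0.484, -0.0, -0.0]
force: [0.1, 0.6, -2.2]
opening: 25.3
gripper_force: 60.2
```

Request:
{"method": "move_arm", "body": {"series": [[1, 0, 0, -0.0025, 0], [1, 0, 0, 0, 0], [1, 0, 0, 0, 0]]}}

```text
time: 16.8
ee_pos: [614.1, -191.3, 205.6]
tcp_rot: [0.875, 0.484, 0.0, 0.0]
force: [-0.3, 0.4, -0.9]
opening: 25.2
gripper_force: 60.1
```

Request:
{"method": "move_arm", "body": {"series": [[1, 0, 0, -0.0015, 0], [1, 0, 0, 0, 0], [1, 0, 0, 0, 0]]}}

```text
time: 17.18
ee_pos: [614.3, -191.3, 204.9]
tcp_rot: [0.875, 0.484, 0.0, 0.0]
force: [-1.2, 0.1, -0.6]
opening: 25.7
gripper_force: 60.2
```

Request:
{"method": "move_arm", "body": {"series": [[1, 0, 0, -0.0015, 0], [1, 0, 0, 0, 0], [1, 0, 0, 0, 0]]}}

```text
time: 17.55
ee_pos: [614.4, -191.3, 204.3]
tcp_rot: [0.875, 0.484, 0.0, 0.0]
force: [-0.7, -0.2, 1.3]
opening: 25.3
gripper_force: 60.4
```

Request:
{"method": "move_arm", "body": {"series": [[1, 0, 0, -0.0005, 0], [1, 0, 0, 0, 0], [1, 0, 0, 0, 0]]}}

```text
time: 17.92
ee_pos: [614.3, -191.3, 204.0]
tcp_rot: [0.875, 0.484, 0.0, 0.0]
force: [-0.5, -0.6, 2.4]
opening: 25.4
gripper_force: 60.4
```

Request:
{"method": "move_arm", "body": {"series": [[1, 0, 0, 0.033, 0], [1, -0.07, 0.0825, 0, 0], [1, -0.07, 0.0825, 0, 0], [1, -0.07, 0.0825, 0, 0], [1, 0, 0, -0.017, 0], [1, 0, 0, 0, 0], [1, 0, 0, -0.002, 0], [1, 0, 0, 0, 0], [1, 0, 0, 0, 0]]}}

```text
time: 19.05
ee_pos: [530.5, -92.7, 209.4]
tcp_rot: [0.875, 0.483, -0.0, -0.0]
force: [-0.5, -0.2, -1.5]
opening: 25.3
gripper_force: 60.1
```

Request:
{"method": "move_arm", "body": {"series": [[1, 0, 0, -0.0015, 0], [1, 0, 0, 0, 0], [1, 0, 0, 0, 0]]}}

```text
time: 19.42
ee_pos: [530.4, -92.3, 209.0]
tcp_rot: [0.875, 0.484, 0.0, 0.0]
force: [0.3, -0.1, -1.0]
opening: 25.0
gripper_force: 60.2
```

Request:
{"method": "move_arm", "body": {"series": [[1, 0, 0, -0.001, 0], [1, 0, 0, 0, 0], [1, 0, 0, 0, 0]]}}

```text
time: 19.8
ee_pos: [530.3, -92.2, 208.6]
tcp_rot: [0.875, 0.484, 0.0, 0.0]
force: [0.1, -1.1, -0.4]
opening: 25.2
gripper_force: 60.3
```

Opposite pairs: A +4.75 vs C −4.75 mm, and D +2.0 vs B −2.0 mm. Pressing D first, slowly.

Request:
{"method": "move_arm", "body": {"series": [[1, 0, 0, -0.0025, 0], [1, 0, 0, -0.0025, 0], [1, 0, 0, 0, 0], [1, 0, 0, 0, 0]]}}

```text
time: 20.3
ee_pos: [530.4, -92.2, 206.8]
tcp_rot: [0.875, 0.484, 0.0, 0.0]
force: [-0.7, 0.9, 4.8]
opening: 25.1
gripper_force: 60.9
```

Request:
{"method": "move_arm", "body": {"series": [[1, 0, 0, -0.0025, 0], [1, 0, 0, 0, 0], [1, 0, 0, 0, 0]]}}

```text
time: 20.68
ee_pos: [530.4, -92.1, 206.0]
tcp_rot: [0.875, 0.484, 0.0, 0.0]
force: [-1.8, 0.9, 5.5]
opening: 25.5
gripper_force: 61.2
```

Request:
{"method": "move_arm", "body": {"series": [[1, 0, 0, -0.0015, 0], [1, 0, 0, 0, 0], [1, 0, 0, 0, 0]]}}

```text
time: 21.05
ee_pos: [530.4, -92.1, 205.6]
tcp_rot: [0.875, 0.484, 0.0, 0.0]
force: [-2.0, 2.0, 7.5]
opening: 25.5
gripper_force: 61.3
```

```bash
python3 -c "
from rig import manip,eyes
for i in range(3):
  s=manip.sense();print(s['ee_pos'],s['force']); eyes.get_image('scene')
s=manip.sense();print(s['ee_pos'],s['force'])"
```

```text
[530.43438849 -92.11073377 205.59827159] [-1.95731779  1.9970936   7.52519709]
[530.42174495 -92.09018798 205.61779378] [-2.33424906  0.58275038  7.85038148]
[530.42897149 -92.11920912 205.59922063] [-1.59376532  1.28634198  7.83054449]
[530.42897502 -92.08610105 205.63293632] [-2.23257615  0.69814883  6.93049391]
```

Request:
{"method": "move_arm", "body": {"series": [[1, 0, 0, -0.002, 0], [1, 0, 0, 0, 0], [1, 0, 0, 0, 0]]}}

```text
time: 21.58
ee_pos: [530.4, -92.0, 205.0]
tcp_rot: [0.875, 0.484, 0.0, 0.0]
force: [-2.2, 1.8, 9.4]
opening: 25.3
gripper_force: 61.5
```

```bash
cat > f.py <<'E'
from rig import manip,eyes
import numpy as np
L=[]
for i in range(6):
  s=manip.sense();L.append([s['ee_pos'][2],s['force'][2]+1.65]); eyes.get_image('scene')
z,f=np.mean(L,0);print("ee",s['ee_pos'].round(2),"z",z.round(2),"Fc",f.round(2),"sd",np.std(L,0).round(2),"surf",round(z+f/4,2),s['time'])
E
python3 f.py
```

```text
ee [530.43 -92.06 204.98] z 204.98 Fc 10.61 sd [0.01 0.61] surf 207.63 21.825
```

Request:
{"method": "move_arm", "body": {"series": [[1, 0, 0, -0.0015, 0], [1, 0, 0, 0, 0], [1, 0, 0, 0, 0]]}}

```text
time: 22.25
ee_pos: [530.4, -92.0, 204.4]
tcp_rot: [0.875, 0.484, 0.0, -0.0]
force: [-2.8, 2.0, 8.8]
opening: 25.3
gripper_force: 61.5
```

```bash
python3 f.py
```

```text
ee [530.36 -91.97 204.38] z 204.38 Fc 10.43 sd [0.01 0.19] surf 206.99 22.5
```

Request:
{"method": "move_arm", "body": {"series": [[1, 0, 0, 0.004, 0], [1, 0, 0, 0, 0], [1, 0, 0, 0, 0]]}}

```text
time: 22.92
ee_pos: [530.3, -92.1, 205.5]
tcp_rot: [0.875, 0.484, 0.0, -0.0]
force: [-1.3, 1.2, 6.5]
opening: 25.4
gripper_force: 61.2
```

```bash
python3 f.py
```

```text
ee [530.32 -92.06 205.5 ] z 205.5 Fc 7.7 sd [0.01 0.46] surf 207.42 23.175
```

Request:
{"method": "move_arm", "body": {"series": [[1, 0, 0, 0.03, 0], [1, 0.07, -0.0825, 0, 0], [1, 0.07, -0.0825, 0, 0], [1, 0.07, -0.0825, 0, 0], [1, 0, 0, -0.024, 0], [1, 0, 0, 0, 0], [1, 0, 0, -0.0025, 0], [1, 0, 0, -0.0025, 0], [1, 0, 0, 0, 0], [1, 0, 0, 0, 0]]}}

```text
time: 24.48
ee_pos: [614.3, -190.9, 205.9]
tcp_rot: [0.875, 0.484, 0.0, 0.0]
force: [0.7, 1.0, -0.2]
opening: 25.2
gripper_force: 60.4
```

```bash
python3 f.py
```

```text
ee [ 614.34 -191.19  205.65] z 205.75 Fc 1.61 sd [0.07 0.22] surf 206.16 24.725
```

Request:
{"method": "move_arm", "body": {"series": [[1, 0, 0, -0.0015, 0], [1, 0, 0, 0, 0], [1, 0, 0, 0, 0]]}}

```text
time: 25.15
ee_pos: [614.4, -191.3, 205.1]
tcp_rot: [0.875, 0.484, 0.0, 0.0]
force: [-0.9, 0.8, 1.3]
opening: 25.4
gripper_force: 60.6
```

```bash
python3 f.py
```

```text
ee [ 614.36 -191.24  205.04] z 205.05 Fc 2.85 sd [0.02 0.43] surf 205.77 25.4
```

Request:
{"method": "move_arm", "body": {"series": [[1, 0, 0, 0.03, 0], [1, -0.07, 0.0825, 0, 0], [1, -0.07, 0.0825, 0, 0], [1, -0.07, 0.0825, 0, 0], [1, 0, 0, -0.02, 0], [1, 0, 0, 0, 0], [1, 0, 0, -0.003, 0], [1, 0, 0, -0.0025, 0], [1, 0, 0, 0, 0], [1, 0, 0, 0, 0]]}}

```text
time: 26.7
ee_pos: [530.8, -92.8, 207.2]
tcp_rot: [0.875, 0.484, 0.0, 0.001]
force: [1.8, -0.9, 1.1]
opening: 25.7
gripper_force: 60.8
```

```bash
python3 f.py
```

```text
ee [530.62 -92.5  207.05] z 207.12 Fc 3.53 sd [0.04 0.69] surf 208.01 26.95
```

Request:
{"method": "move_arm", "body": {"series": [[1, 0, 0, -0.0015, 0], [1, 0, 0, 0, 0], [1, 0, 0, 0, 0]]}}

```text
time: 27.38
ee_pos: [530.5, -92.3, 206.4]
tcp_rot: [0.875, 0.484, 0.0, 0.0]
force: [1.1, -1.8, 3.7]
opening: 25.8
gripper_force: 61.0
```

```bash
python3 f.py
```

```text
ee [530.45 -92.31 206.28] z 206.32 Fc 5.38 sd [0.04 0.4 ] surf 207.66 27.625
```

Request:
{"method": "move_arm", "body": {"series": [[1, 0, 0, -0.0025, 0], [1, 0, 0, -0.0025, 0], [1, 0, 0, -0.0015, 0], [1, 0, 0, 0, 0], [1, 0, 0, -0.0015, 0], [1, 0, 0, -0.0015, 0], [1, 0, 0, 0, 0], [1, 0, 0, 0, 0]]}}

```text
time: 28.68
ee_pos: [530.3, -92.0, 202.9]
tcp_rot: [0.875, 0.484, 0.0, -0.0]
force: [-1.6, -0.5, 7.8]
opening: 25.5
gripper_force: 61.6
```

```bash
python3 f.py
```

```text
ee [530.32 -92.   202.94] z 202.95 Fc 9.57 sd [0.01 0.48] surf 205.34 28.925
```

Request:
{"method": "move_arm", "body": {"series": [[1, 0, 0, 0.007, 0], [1, 0, 0, 0, 0], [1, 0, 0, 0, 0]]}}

```text
time: 29.35
ee_pos: [530.1, -92.0, 204.8]
tcp_rot: [0.875, 0.484, -0.0, -0.0]
force: [1.4, -0.9, 3.0]
opening: 25.6
gripper_force: 60.8
```

```bash
python3 f.py
```

```text
ee [530.1  -92.07 204.89] z 204.83 Fc 4.84 sd [0.05 0.4 ] surf 206.04 29.6
```

Request:
{"method": "move_arm", "body": {"series": [[1, 0, 0, 0.0025, 0], [1, 0, 0, 0, 0], [1, 0, 0, 0, 0]]}}

```text
time: 30.02
ee_pos: [530.0, -92.1, 205.8]
tcp_rot: [0.875, 0.484, -0.0, -0.0]
force: [0.3, -0.5, 1.2]
opening: 25.4
gripper_force: 60.7
```

```bash
python3 f.py
```

```text
ee [530.11 -92.14 205.93] z 205.86 Fc 2.67 sd [0.04 0.48] surf 206.53 30.275
```

Request:
{"method": "move_arm", "body": {"series": [[1, 0, 0, 0.025, 0], [1, 0.07, -0.0825, 0, 0], [1, 0.07, -0.0825, 0, 0], [1, 0.07, -0.0825, 0, 0], [1, 0, 0, -0.015, 0], [1, 0, 0, -0.005, 0], [1, 0, 0, 0, 0], [1, 0, 0, -0.004, 0], [1, 0, 0, 0, 0], [1, 0, 0, 0, 0]]}}

```text
time: 31.58
ee_pos: [614.2, -190.8, 206.9]
tcp_rot: [0.875, 0.484, 0.0, -0.0]
force: [-1.5, 0.9, 1.3]
opening: 25.4
gripper_force: 60.7
```

```bash
python3 f.py
```

```text
ee [ 614.31 -191.09  206.68] z 206.8 Fc 3.0 sd [0.08 0.16] surf 207.55 31.825
```

Request:
{"method": "move_arm", "body": {"series": [[1, 0, 0, -0.0025, 0], [1, 0, 0, -0.0025, 0], [1, 0, 0, -0.002, 0], [1, 0, 0, -0.001, 0], [1, 0, 0, -0.0005, 0], [1, 0, 0, 0, 0], [1, 0, 0, 0, 0]]}}

```text
time: 32.75
ee_pos: [614.6, -191.3, 204.2]
tcp_rot: [0.875, 0.484, 0.0, 0.0]
force: [-1.5, 1.6, 6.5]
opening: 25.6
gripper_force: 61.4
```

```bash
python3 f.py
```

```text
ee [ 614.65 -191.32  204.21] z 204.23 Fc 8.48 sd [0.01 0.57] surf 206.35 33.0
```

Request:
{"method": "move_arm", "body": {"series": [[1, 0, 0, 0.006, 0], [1, 0, 0, 0, 0], [1, 0, 0, 0, 0]]}}

```text
time: 33.42
ee_pos: [614.5, -191.4, 205.6]
tcp_rot: [0.875, 0.484, 0.0, 0.0]
force: [0.8, 1.2, 4.4]
opening: 25.2
gripper_force: 61.1
```

```bash
python3 f.py
```

```text
ee [ 614.43 -191.37  205.6 ] z 205.62 Fc 5.67 sd [0.01 0.47] surf 207.03 33.675
```

Request:
{"method": "move_arm", "body": {"series": [[1, 0, 0, -0.0025, 0], [1, 0, 0, -0.0025, 0], [1, 0, 0, -0.0015, 0], [1, 0, 0, -0.001, 0], [1, 0, 0, 0, 0], [1, 0, 0, 0, 0]]}}

```text
time: 34.48
ee_pos: [614.7, -191.5, 203.5]
tcp_rot: [0.875, 0.484, 0.0, 0.001]
force: [-0.9, 1.2, 6.6]
opening: 25.4
gripper_force: 61.4
```

```bash
python3 f.py
```

```text
ee [ 614.69 -191.51  203.48] z 203.47 Fc 8.94 sd [0.02 0.54] surf 205.71 34.725
```

Request:
{"method": "move_arm", "body": {"series": [[1, 0, 0, 0.0085, 0], [1, 0, 0, 0, 0], [1, 0, 0, 0, 0]]}}

```text
time: 35.15
ee_pos: [614.3, -191.4, 205.6]
tcp_rot: [0.875, 0.484, 0.0, 0.0]
force: [1.0, 0.1, 2.1]
opening: 25.4
gripper_force: 60.9
```

```bash
python3 f.py
```

```text
ee [ 614.31 -191.3   205.78] z 205.72 Fc 3.9 sd [0.06 0.25] surf 206.7 35.4
```

Request:
{"method": "move_arm", "body": {"series": [[1, 0, 0, 0.035, 0], [1, 0.009, 0.1145, 0, 0], [1, 0.009, 0.1145, 0, 0], [1, 0, 0, -0.0175, 0], [1, 0, 0, 0, 0], [1, 0, 0, -0.0025, 0], [1, 0, 0, -0.0025, 0], [1, 0, 0, -0.0025, 0], [1, 0, 0, -0.0025, 0], [1, 0, 0, -0.0025, 0], [1, 0, 0, -0.0025, 0], [1, 0, 0, 0, 0]]}}

```text
time: 36.95
ee_pos: [621.9, -100.1, 208.2]
tcp_rot: [0.875, 0.484, 0.0, 0.001]
force: [-2.7, -0.3, 6.4]
opening: 25.3
gripper_force: 61.5
```

Request:
{"method": "move_arm", "body": {"series": [[1, 0, 0, -0.0025, 0], [1, 0, 0, -0.0025, 0], [1, 0, 0, 0, 0]]}}

```text
time: 37.33
ee_pos: [622.2, -99.9, 206.6]
tcp_rot: [0.875, 0.484, 0.001, 0.001]
force: [-2.4, -0.3, 8.9]
opening: 25.5
gripper_force: 61.6
```

```bash
python3 f.py
```

```text
ee [622.18 -99.92 206.6 ] z 206.58 Fc 9.34 sd [0.01 0.74] surf 208.91 37.575
```

Request:
{"method": "move_arm", "body": {"series": [[1, 0, 0, -0.0025, 0], [1, 0, 0, -0.0025, 0], [1, 0, 0, -0.0015, 0], [1, 0, 0, 0, 0], [1, 0, 0, 0, 0]]}}

```text
time: 38.25
ee_pos: [622.5, -99.7, 204.2]
tcp_rot: [0.875, 0.484, 0.001, 0.001]
force: [-2.0, 1.1, 7.5]
opening: 25.4
gripper_force: 61.6
```

```bash
python3 f.py
```

```text
ee [622.5  -99.68 204.18] z 204.2 Fc 9.82 sd [0.01 0.57] surf 206.66 38.5
```

Request:
{"method": "move_arm", "body": {"series": [[1, 0, 0, 0.006, 0], [1, 0, 0, 0, 0], [1, 0, 0, 0, 0]]}}

```text
time: 38.92
ee_pos: [622.1, -99.6, 205.4]
tcp_rot: [0.875, 0.484, 0.001, 0.001]
force: [1.2, 0.7, 5.8]
opening: 25.2
gripper_force: 61.3
```

```bash
python3 f.py
```

```text
ee [622.15 -99.6  205.29] z 205.31 Fc 7.23 sd [0.02 0.31] surf 207.11 39.175
```

Request:
{"method": "move_arm", "body": {"series": [[1, 0, 0, -0.0025, 0], [1, 0, 0, -0.0025, 0], [1, 0, 0, -0.0015, 0], [1, 0, 0, -0.001, 0], [1, 0, 0, 0, 0], [1, 0, 0, 0, 0]]}}

```text
time: 39.98
ee_pos: [622.5, -99.5, 203.1]
tcp_rot: [0.875, 0.484, 0.001, 0.001]
force: [0.1, 1.1, 8.0]
opening: 25.4
gripper_force: 61.4
```

```bash
python3 f.py
```

```text
ee [622.51 -99.53 203.11] z 203.09 Fc 9.95 sd [0.02 0.47] surf 205.58 40.225
```

Request:
{"method": "move_arm", "body": {"series": [[1, 0, 0, 0.0085, 0], [1, 0, 0, 0, 0], [1, 0, 0, 0, 0]]}}

```text
time: 40.65
ee_pos: [621.9, -99.5, 205.1]
tcp_rot: [0.875, 0.484, 0.001, 0.0]
force: [1.9, 0.5, 4.0]
opening: 25.4
gripper_force: 61.1
```

```bash
python3 f.py
```

```text
ee [621.69 -99.59 205.15] z 205.15 Fc 5.47 sd [0.02 0.48] surf 206.52 40.9
```

Request:
{"method": "move_arm", "body": {"series": [[1, 0, 0, 0.02, 0], [1, -0.082, -0.07, 0, 0], [1, -0.082, -0.07, 0, 0], [1, -0.082, -0.07, 0, 0], [1, 0, 0, -0.01, 0], [1, 0, 0, 0, 0], [1, 0, 0, -0.0075, 0], [1, 0, 0, 0, 0], [1, 0, 0, 0, 0]]}}

```text
time: 42.08
ee_pos: [523.4, -183.3, 206.4]
tcp_rot: [0.875, 0.484, -0.0, 0.0]
force: [-1.9, 0.0, 2.3]
opening: 25.2
gripper_force: 60.8
```

```bash
python3 f.py
```

```text
ee [ 523.26 -183.42  206.24] z 206.31 Fc 3.8 sd [0.05 0.49] surf 207.26 42.325
```

Request:
{"method": "move_arm", "body": {"series": [[1, 0, 0, 0.02, 0], [1, 0.009, 0.115, 0, 0], [1, 0.009, 0.115, 0, 0], [1, 0, 0, -0.015, 0], [1, 0, 0, 0, 0], [1, 0, 0, -0.005, 0], [1, 0, 0, 0, 0], [1, 0, 0, 0, 0]]}}

```text
time: 43.38
ee_pos: [530.4, -92.3, 206.5]
tcp_rot: [0.875, 0.483, 0.0, 0.0]
force: [-0.4, -0.1, 1.1]
opening: 25.2
gripper_force: 60.7
```

```bash
python3 f.py
```

```text
ee [530.42 -92.02 206.34] z 206.39 Fc 3.28 sd [0.04 0.41] surf 207.21 43.625
```

Request:
{"method": "move_arm", "body": {"series": [[1, 0, 0, 0.02, 0], [1, 0.07, -0.0825, 0, 0], [1, 0.07, -0.0825, 0, 0], [1, 0.07, -0.0825, 0, 0], [1, 0, 0, -0.015, 0], [1, 0, 0, 0, 0], [1, 0, 0, -0.005, 0], [1, 0, 0, 0, 0], [1, 0, 0, 0, 0]]}}

```text
time: 44.8
ee_pos: [614.0, -190.1, 206.6]
tcp_rot: [0.875, 0.484, 0.0, -0.0]
force: [-1.3, -0.1, 0.8]
opening: 25.2
gripper_force: 60.7
```

```bash
python3 f.py
```

```text
ee [ 614.21 -190.34  206.24] z 206.39 Fc 2.47 sd [0.1  0.59] surf 207.01 45.05
```

Request:
{"method": "move_arm", "body": {"series": [[1, 0, 0, 0.02, 0], [1, 0.009, 0.1145, 0, 0], [1, 0.009, 0.1145, 0, 0], [1, 0, 0, -0.015, 0], [1, 0, 0, 0, 0], [1, 0, 0, -0.005, 0], [1, 0, 0, 0, 0], [1, 0, 0, 0, 0]]}}

```text
time: 46.1
ee_pos: [621.6, -99.8, 206.5]
tcp_rot: [0.875, 0.483, 0.0, 0.0]
force: [-0.0, -0.9, -0.3]
opening: 25.3
gripper_force: 60.6
```

```bash
python3 f.py
```

```text
ee [621.54 -99.45 206.3 ] z 206.38 Fc 1.91 sd [0.06 0.47] surf 206.86 46.35
```

Request:
{"method": "move_arm", "body": {"series": [[1, 0, 0, 0.02, 0], [1, -0.082, -0.07, 0, 0], [1, -0.082, -0.07, 0, 0], [1, -0.082, -0.07, 0, 0], [1, 0, 0, -0.015, 0], [1, 0, 0, -0.005, 0], [1, 0, 0, -0.0025, 0], [1, 0, 0, -0.0025, 0], [1, 0, 0, -0.0015, 0], [1, 0, 0, 0, 0], [1, 0, 0, 0, 0]]}}

```text
time: 47.78
ee_pos: [523.7, -183.0, 204.6]
tcp_rot: [0.875, 0.484, -0.0, 0.001]
force: [-3.2, -1.2, 7.0]
opening: 25.3
gripper_force: 61.4
```

```bash
python3 f.py
```

```text
ee [ 523.71 -182.97  204.59] z 204.59 Fc 8.3 sd [0.01 0.58] surf 206.66 48.025
```

Request:
{"method": "move_arm", "body": {"series": [[1, 0, 0, -0.0015, 0], [1, 0, 0, -0.001, 0], [1, 0, 0, 0, 0], [1, 0, 0, 0, 0]]}}

```text
time: 48.58
ee_pos: [523.7, -183.1, 203.9]
tcp_rot: [0.875, 0.484, -0.0, 0.001]
force: [-4.5, -1.8, 9.5]
opening: 25.1
gripper_force: 61.6
```

```bash
python3 f.py
```

```text
ee [ 523.74 -183.09  203.96] z 203.92 Fc 10.18 sd [0.02 0.53] surf 206.47 48.825
```

Request:
{"method": "move_arm", "body": {"series": [[1, 0, 0, -0.0012, 0], [1, 0, 0, 0, 0], [1, 0, 0, 0, 0]]}}

```text
time: 49.25
ee_pos: [523.7, -183.2, 203.5]
tcp_rot: [0.875, 0.484, -0.0, 0.001]
force: [-5.3, -1.5, 9.3]
opening: 25.1
gripper_force: 61.7
```

```bash
python3 f.py
```

```text
ee [ 523.72 -183.13  203.51] z 203.51 Fc 10.77 sd [0.02 0.49] surf 206.2 49.5
```

Request:
{"method": "move_arm", "body": {"series": [[1, 0, 0, 0.008, 0], [1, 0, 0, 0, 0], [1, 0, 0, 0, 0]]}}

```text
time: 49.92
ee_pos: [523.7, -182.7, 205.4]
tcp_rot: [0.875, 0.484, 0.0, 0.0]
force: [-0.6, -0.3, 4.0]
opening: 25.2
gripper_force: 61.1
```

```bash
python3 f.py
```

```text
ee [ 523.5  -182.86  205.37] z 205.39 Fc 5.31 sd [0.02 0.4 ] surf 206.72 50.175
```

Request:
{"method": "move_arm", "body": {"series": [[1, 0, 0, 0.0525, 0], [1, 0, 0, 0.06, 0], [1, -0.013, 0.133, 0, 0], [1, -0.013, 0.133, 0, 0], [1, -0.013, 0.133, 0, 0], [1, -0.013, 0.133, 0, 0], [1, -0.013, 0.133, 0, 0], [1, -0.013, 0.133, 0, 0], [1, -0.013, 0.132, 0, 0], [1, -0.013, 0.132, 0, 0], [1, 0, 0, -0.1, 0], [1, 0, 0, 0, 0]]}}

```text
time: 51.72
ee_pos: [478.0, 241.4, 205.7]
tcp_rot: [0.875, 0.484, -0.005, -0.001]
force: [-0.7, 0.1, -2.5]
opening: 25.5
gripper_force: 60.3
```

Run:
```python
from rig import eyes,manip
from h import *
o=[]
for n in("scene","top"):
    d=eyes.get_image(n); np.savez(f"{n}3.npz",**d); u,v=project(d,[481,242,90]).astype(int)
    o.append(cv2.resize(d["image"][v-35:v+35,u-38:u+38],(396,365),interpolation=cv2.INTER_CUBIC))
cv2.imwrite("pics/ret.png",np.hstack(o))
s=manip.sense();print(s["ee_pos"],s["force"],s["tcp_rot"],s["time"])
```

```text
[480.93175479 241.30834339 209.72351851] [ 0.06995068 -0.0874118  -0.99198276] [ 8.75318661e-01  4.83545149e-01 -1.13113336e-03 -2.25322652e-04] 51.825
```

View pics/ret.png

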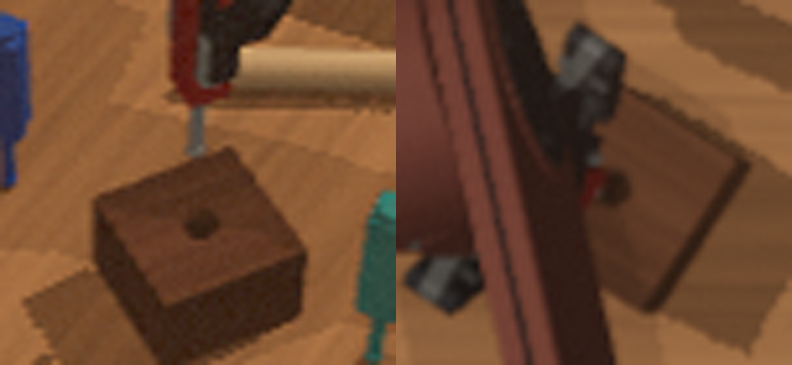

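The probe hangs above the block with its tip at about (197,155) and the hole at (203,223) in the left half. The arm was still settling, so I'll check the alignment numerically.

Run:
```python
from rig import eyes,manip
from h import *
s=manip.sense(); print(s["ee_pos"])
d=eyes.get_image("scene"); np.savez("scene4.npz",**d)
im=d["image"].astype(int)
e=s["ee_pos"]
for z in (e[2]-93,e[2]-80,e[2]-65): print("axis pred",z.round(1),project(d,[e[0],e[1],z]).round(1))
print("hole pred",project(d,[481.2,242.2,58]).round(1))
hsv=cv2.cvtColor(d["image"],cv2.COLOR_BGR2HSV)
u,v=project(d,[e[0],e[1],e[2]-75]).astype(int)
for y in range(v-10,v+12):
    row=[x for x in range(u-9,u+10) if hsv[y,x,1]<75 and hsv[y,x,2]>60]; print(y,row)
g=im.mean(2); hu,hv=project(d,[481.2,242.2,58]).astype(int); w=g[hv-7:hv+8,hu-7:hu+8]; b=sorted(blobs(w<np.percentile(w,10),4,100),key=lambda q:-q[1])[0]; print("hole",hu-7+b[0][0],hv-7+b[0][1],b[1])
```

```text
[480.93175479 241.30834339 209.72351851]
axis pred 116.7 [308.4 129.9]
axis pred 129.7 [308.6 126.7]
axis pred 144.7 [308.8 122.8]
hole pred [307.9 143.9]
115 [309, 310]
116 [310, 311]
117 []
118 []
119 []
120 []
121 [308, 309]
122 [308, 309]
123 [308, 309]
124 [308, 309]
125 [308, 309]
126 [308, 309]
127 [308, 309]
128 [308, 309]
129 [307, 308, 309]
130 [308]
131 []
132 []
133 []
134 []
135 []
136 []
hole 308.32 143.68 22
```

Request:
{"method": "move_arm", "body": {"series": [[1, 0, 0, -0.06, 0], [1, 0, 0, -0.05, 0], [1, 0, 0, -0.05, 0], [1, 0, 0, -0.05, 0], [1, 0, 0, -0.04, 0], [1, 0, 0, 0, 0], [1, 0, 0, 0, 0]]}}

```text
time: 52.75
ee_pos: [482.3, 241.8, 111.3]
tcp_rot: [0.875, 0.484, 0.001, 0.0]
force: [-0.4, 0.3, -0.7]
opening: 25.2
gripper_force: 60.3
```

Request:
{"method": "move_arm", "body": {"series": [[1, 0, 0, -0.01, 0], [1, 0, 0, -0.0075, 0], [1, 0, 0, 0, 0], [1, 0, 0, 0, 0]]}}

```text
time: 53.25
ee_pos: [481.5, 241.8, 103.2]
tcp_rot: [0.875, 0.484, 0.0, -0.0]
force: [-0.3, 0.4, -1.8]
opening: 25.6
gripper_force: 60.3
```

Request:
{"method": "move_arm", "body": {"series": [[1, 0, 0, -0.0025, 0], [1, 0, 0, 0, 0], [1, 0, 0, 0, 0]]}}

```text
time: 53.62
ee_pos: [481.7, 241.9, 102.8]
tcp_rot: [0.875, 0.484, 0.0, 0.0]
force: [-1.5, -0.9, 4.7]
opening: 25.4
gripper_force: 61.0
```

Request:
{"method": "move_arm", "body": {"series": [[1, 0, 0, -0.0015, 0], [1, 0, 0, 0, 0], [1, 0, 0, 0, 0]]}}

```text
time: 54.0
ee_pos: [481.7, 241.9, 102.7]
tcp_rot: [0.875, 0.484, 0.0, 0.0]
force: [-5.0, -1.4, 10.9]
opening: 25.1
gripper_force: 62.0
```

Seated. Releasing slowly, then rising.

Request:
{"method": "move_arm", "body": {"series": [[0.55, 0, 0, 0, 0], [0.4, 0, 0, 0, 0], [0.2, 0, 0, 0, 0], [0, 0, 0, 0, 0], [0, 0, 0, 0, 0], [0, 0, 0, 0, 0]]}}

```text
time: 54.75
ee_pos: [481.5, 241.8, 101.6]
tcp_rot: [0.875, 0.484, 0.0, 0.0]
force: [-0.4, -0.1, -0.2]
opening: 85.5
gripper_force: 0.0
```

Request:
{"method": "move_arm", "body": {"series": [[0, 0, 0, 0.04, 0], [0, 0, 0, 0.08, 0], [0, 0, 0, 0.1, 0], [0, 0, 0, 0.1, 0], [0, 0, 0, 0.06, 0], [0, -0.05, 0.1, 0, 0], [0, -0.05, 0.1, 0, 0], [0, 0, 0.1, 0, 0], [0, 0, 0, 0, 0], [0, 0, 0, 0, 0]]}}

```text
time: 56.0
ee_pos: [441.5, 361.4, 254.2]
tcp_rot: [0.875, 0.484, 0.0, 0.0]
force: [-0.1, -0.9, -0.0]
opening: 85.3
gripper_force: 0.0
```

Run:
```python
from rig import eyes,manip
from h import *
o=[]
for n,(a,b) in(("scene",(200,90)),("top",(155,150))):
    d=eyes.get_image(n); np.savez(f"{n}5.npz",**d); o.append(cv2.resize(d["image"][b:b+210,a:a+190],(398,440)))
cv2.imwrite("pics/end.png",np.hstack(o)); s=manip.sense();print(s["ee_pos"],s["force"],s["opening"],s["time"])
```

```text
[441.73851536 360.84680024 253.98213876] [-0.51027692  0.5438854   0.00268793] 85.01842926138613 56.1
```

View pics/end.png

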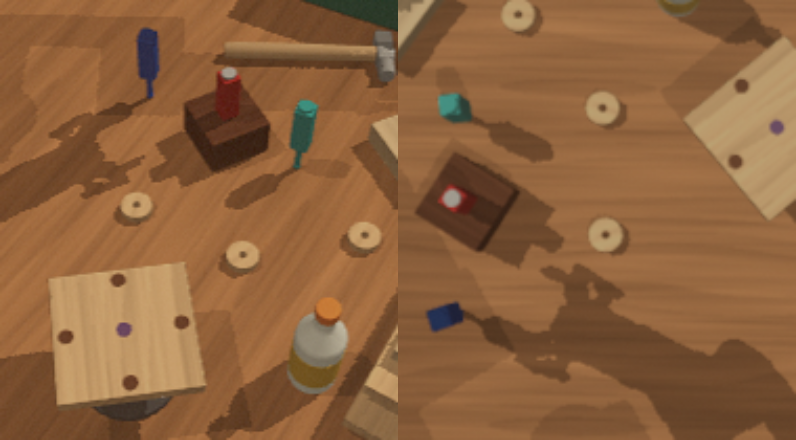

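The probe stands upright in its block at (228,92) in the left half, the deck looks level at (124,330), and the other things are where they were. The gripper is clear, so I'm handing the job in.

```bash
python3 -c "
from rig import ticket
print(ticket.close_job())"
```

```text
the job is handed in; nothing more can be done
None
```

I levelled the deck to within about 0.4° by the probe's own readings, with the contact force reading at most about 11 N. The probe stands in its block, nothing else was moved, and I handed the job in at about 56 s; no verdict came back.

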